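# Back off the pellet press and hold its sprung guard open

## Task

The die in the bench press is still trapped under the ram: with the clear front guard kept shut, crank the handwheel on top anticlockwise by about a turn and a half, so that the ram stands about 12 mm above the die. Then swing the spring-loaded guard open to a right angle by its handle and finish while still holding it there, so that a colleague can reach in for the die. Leave the die standing in its seat and the small things beside the press where they are.

Things in the scene. Friction and masses are not known exactly. Their poses are not given: they have to be found in the camera images.
- press: grey bench screw press, fixed to the table. Origin on the table under the ram's upright axis; its x points to its back, y to its left seen from its front, z up. The base reaches from x -70 to +95 mm and y -83 to +83 mm. Head top at z 206 mm; it is open in front between clear fixed side panels (y -77 and +77 mm) and closed there by the clear guard.
- wheel_center (a point): centre of the handwheel on its upright axis (x, y of press), at the rim's top, 229.5 mm above the table. Three-spoked aluminium wheel, 130 mm diameter, rim 217 to 230 mm above the table; a 20 mm screw end stands up through its hub, to 239 mm with the ram down, rising with the ram. The wheel stays at its height.
- crank_mid (a point): middle of the upright black crank grip that stands on the wheel's rim, 52 mm from the wheel's axis: a barrel of 19 mm diameter, 47 mm tall (233 to 280 mm above the table), this point 255 mm above the table. It revolves freely on its own upright pin, so it can be led round in a circle without turning the hand.
- handwheel (a joint): angle of the handwheel (rad), positive anticlockwise seen from above, which raises the ram by 8 mm a turn. At 0 the crank grip stands on the front (-x) side of the press. Starts between 0 and 0.8; stops at 0 and 15.8. Turning it takes about 0.12 N m (2 to 3 N at the grip); it stays where it is left.
- ram (a joint): height of the ram (m) above its lowest position, in which it rests on the die's plunger (gap under 1 mm). It is driven by the handwheel alone: ram = 0.008 x handwheel / 6.283. 12 mm is wanted; 10 to 15.5 mm is accepted.
- guard (a joint): angle of the clear front guard (rad): 0 shut, positive open, towards the robot; 1.571 is the right angle wanted, stop at 1.95. Hinged on an upright line at its right-hand edge seen from its front. A spring always shuts it: 0.25 N m/rad x (angle + 0.6), so about 5 N at the handle at the right angle.
- guard_hinge (a point): point on the guard's upright hinge line, 112 mm above the table, at x -66, y -80 mm of press. The guard is 157 mm wide, from 37 to 185 mm above the table; seen from above it turns anticlockwise about this line as it opens.
- pull_upper (a point): point on the axis of the guard's handle, an upright black round bar, 12 mm diameter, from 66 to 166 mm above the table, carried by stand-offs at its two ends; this point is 148 mm above the table. It moves with the guard: 118 mm along the guard from the hinge line and 44 mm out in front of it (31 mm free behind the bar). Grip from above with the fingers either side of the bar.
- die: loose steel pellet die, 53 mm diameter, standing on the press's bolster 48 mm above the table inside a low locating ring (inside diameter 57 mm), under the ram. Origin at the centre of its underside; body 60 mm tall with a 22 mm plunger to 72 mm.
- bolster_top (a point): centre of the bolster's top face, the die's seat, 48 mm above the table on the ram's axis.
- vial_a: small glass vial with a black cap, 28 mm diameter, 52 mm tall, standing left of the press; origin at the centre of its underside. Bystander.
- dropper_bottle: amber bottle with a black cap, 38 mm diameter, 85 mm tall, standing left of the press; origin at the centre of its underside. Bystander.
- petri: round glass dish with lid, 72 mm diameter, 17 mm tall, left of the press; origin at the centre of its underside. Bystander.

How it is judged:
By the outcome, as a careful person would: the job done as asked, in the order asked, and still so for the second after the job is handed in, while the arm keeps its last pose, push and grip.
It also fails if it takes over 72 s, if anything falls off the work surface, if the arm or the gripper's body presses on something with over 40 N, if the wrist force passes 120 N, or if a joint passes its speed limit or range.

## Robot

A 6-joint arm with a two-finger parallel gripper is mounted at the origin on a cart in front of the work surface, level with it; the furniture and walls round the work are solid. World frame = base frame: x ahead of the robot, y to its left, z up, the work surface at z = 0. Lengths are in m, angles in rad, forces in N, time in s.
With the tool pointing down it reaches from about 0.425 to 0.95 m from the base axis. Payload 3.5 kg.
Tool frame: the origin (TCP) lies midway between the tips of the shut fingers; the grasp point (between the pads) lies 19 mm behind it; z points along the fingers, y is the line along which they close (so a half turn about z gives the same grasp; the last joint's range is limited). The gripper opens to 85 mm and grips with 20 to 120 N. Pads are 22 mm wide; open, the fingers measure 114 mm over their backs; the gripper's body (76 mm by 85 mm) begins 54 mm behind the grasp point. The pads swing forward as they close: fully open they stand 13 mm farther back than shut.
Start: joints at [1.006, 0.286, 1.577, -0, 1.279, -0.15], TCP at [0.272, 0.618, 0.231] pointing down, gripper open.
Joint ranges: [-2.77, 2.77], [-0.9, 2.22], [0.21, 2.48], [-1.53, 4.67], [0.24, 2.81], [-2.84, 2.84]. Speed limits (rad/s): [2.79, 2.79, 3.14, 3.14, 3.14, 3.14].

## Interface

Orientations are given as a unit quaternion [x, y, z, w].
In Python, from plant import ctrl gives the robot as it stands.
- The arm moves only by the tool send_rows, never from a script. Its argument "series" is a list that holds one entry, the list of rows, each a list of 7 numbers: the shift along the tool's x, y, z in cm, then the turn, a rotation vector about the tool's x, y, z in rad, then the opening, from -1 (shut) to 1 (fully open). In form: [[[x, y, z, rx, ry, rz, jaw], ...]]. A call has 1 to 10 rows; each row shifts and turns the commanded pose from where the row before left it, along the tool's axes as they then stand; what a row does not reach is not made up. A row lasts 1/8 s, in which the tool goes at most 62.5 mm and 10.7 degrees, less where a joint would pass 70% of its speed; a pose out of reach is approached as far as the arm can. A call is refused whole if a number of a shift passes 6.25 or a number of a turn 0.188, either way. A call with a gripper value outside its range is refused whole. The fingers move at their own pace and stop on an object; "force" is the grip in N (left out, the last holds). Time passes only in rows, so rows that do not move let the fingers close. It gives the time, the measured TCP pose, the force, the opening and the grip force at its end, in the units of the state.
- ctrl.get_state(): the state, without advancing time (a new reading comes with each control period).
- ctrl.read_camera(name): name is "side" or "top" or "wrist"; returns a dict with "img" (400x640x3 uint8, red, green, blue), "fx", "fy", "cx", "cy" (pixels), "k1" (the pictures are not rectified: a ray, as slopes to the right and down, at radius r is drawn at 1 + k1 r^2 times it, then the intrinsics apply), "R" (3x3) and "t" (3): a world point X has camera coordinates R X + t; the wrist camera has in their place "hand_eye" (4x4, takes a point from camera to tool coordinates, whose origin is the TCP and whose axes are the flange's). Camera axes: x right, y down, z forward; pixel columns grow to the right and rows downward; lengths in m; the calibration is good to about 2 mm. A picture is of the moment at which its call begins: read the wrist's pose just before it. There is no depth.
- ctrl.sign_off(): hands the job in; it is judged then, once.
The state is a dict: "time": time; "qpos": joint angles; "dq": joint speeds; "joint_efforts": joint torques, N m; "eef_pos": TCP position; "tcp_rot": TCP orientation; "contact_force": force on the tool from outside, world axes, zero at the start; "wrist_torque": the same for the moment, N m; "opening": opening from 0.0 (shut) to 1.0 (fully open); "finger_force": force on a finger pad.
Only numpy, scipy, OpenCV 4.12 (cv2) and the standard library are available. Lean on these libraries where they do the work, as an engineer would, in place of code of your own. Each camera call takes 0.05 s, during which the arm holds its last target. There are 200 camera calls.

## Working session

There is one attempt and no reset: what is moved stays moved. The work goes in short steps, Python scripts to look and compute and a tool call to move; the robot and the scene stay as the last step left them, time stands still between calls to the robot, and variables do not carry over. Pictures are saved under pics/ and viewed, at most 10 in all, crops included, and the job is handed in when it is done.

Besides the shell and the picture viewer there is one more tool, called after "Call:" as name([rows], argument=value, ...), one row to a line, values as JSON. send_rows: Moves the arm, as the interface text tells. Its arguments: {"type":"object","properties":{"series":{"type":"array"},"force":{"type":"number"}},"required":["series"]}

```bash
ls; mkdir -p pics; python3 - <<'E'
from plant import ctrl
import cv2,numpy as np,pickle
s=ctrl.get_state();print(s)
for n in("side","top"):
    c=ctrl.read_camera(n);pickle.dump(c,open(n+'.pkl','wb'))
    print(n,c['fx'],c['fy'],c['cx'],c['cy'],c['k1'],np.round(c['R'],3).tolist(),c['t'])
    cv2.imwrite(f'pics/{n}0.png',c['img'][:,:,::-1])
E
```

```text
pics
{'time': 0.0, 'qpos': array([ 1.00600666e+00,  2.87209584e-01,  1.57817486e+00, -4.09047624e-05,
        1.27858206e+00, -1.50004709e-01]), 'dq': array([-8.30640137e-06, -3.75712820e-04, -1.00073380e-03, -9.04385470e-04,
        7.81371912e-04,  1.04366105e-03]), 'joint_efforts': array([-1.13840673e-03, -4.05950654e+01, -2.92640555e+01, -1.71813504e-04,
        5.63426118e-03, -9.94158228e-06]), 'eef_pos': array([0.27165148, 0.61721042, 0.22991904]), 'tcp_rot': array([ 2.05903023e-01,  9.78571681e-01, -1.11877421e-03, -3.96889569e-04]), 'contact_force': array([-0.50171404, -0.28811208, -0.28289781]), 'wrist_torque': array([ 0.04069161,  0.01184804, -0.05711028]), 'finger_force': 0.0, 'opening': 1.0049397222083931}
side 450.58103338343057 450.58103338343057 316.9538420407495 205.72809399707373 -0.07303912553151168 [[-0.443, 0.896, 0.012], [0.506, 0.261, -0.822], [-0.74, -0.358, -0.569]] [ 0.07373623 -0.17641792  1.38798377]
top 450.8415188740742 450.8415188740742 323.0802435227159 200.665684465855 0.04221070556792675 [[-0.299, -0.954, 0.004], [-0.894, 0.279, -0.352], [0.335, -0.109, -0.936]] [0.31318999 0.47253373 0.90201316]
```

View pics/top0.png

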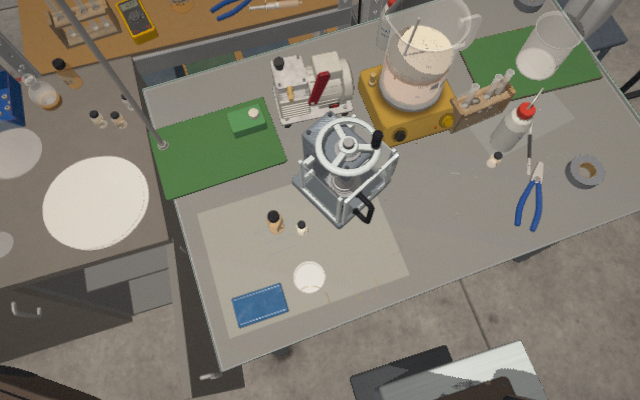

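View pics/side0.png

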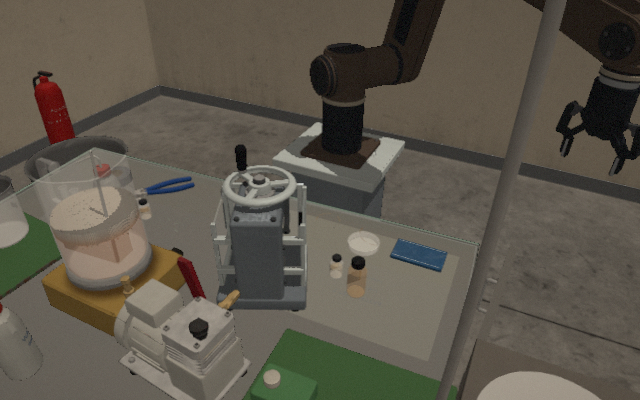

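The top view shows the wheel hub near (349,146), crank grip near (376,138) and guard handle near (366,208). The side view shows the press from behind, with the wheel at (259,185) and the crank at (241,158). Next I'll zoom in on the press in both views.

```bash
cat > h.py <<'E'
import numpy as np,cv2,pickle
from scipy.spatial.transform import Rotation as Ro
def load(n): return pickle.load(open(n+'.pkl','rb'))
def proj(c,X):
    X=np.atleast_2d(X)@c['R'].T+c['t']; s=X[:,:2]/X[:,2:]
    s=s*(1+c['k1']*(s**2).sum(1,keepdims=True))
    return s*[c['fx'],c['fy']]+[c['cx'],c['cy']]
def ray(c,uv):
    d=(np.array(uv,float)-[c['cx'],c['cy']])/[c['fx'],c['fy']]; s=d.copy()
    for _ in range(20): s=d/(1+c['k1']*(s@s))
    return -c['R'].T@c['t'], c['R'].T@np.r_[s,1]
def atz(c,uv,z):
    o,d=ray(c,uv); return o+d*(z-o[2])/d[2]
E
python3 - <<'E'
from h import *
t=load('top');s=load('side')
a=cv2.resize(t['img'][100:230,285:415,::-1],(600,600),interpolation=3)
cv2.imwrite('pics/topz.png',a)
b=cv2.resize(s['img'][135:315,200:320,::-1],(400,600),interpolation=3)
cv2.imwrite('pics/sidez.png',b)
print(atz(t,(349,146),.2295),atz(s,(259,185),.2295),proj(t,[0,0,0]))
E
```

```text
[0.58579615 0.09301436 0.2295    ] [0.59982455 0.09943733 0.2295    ] [[482.22786164 440.78388625]]
```

View pics/topz.png

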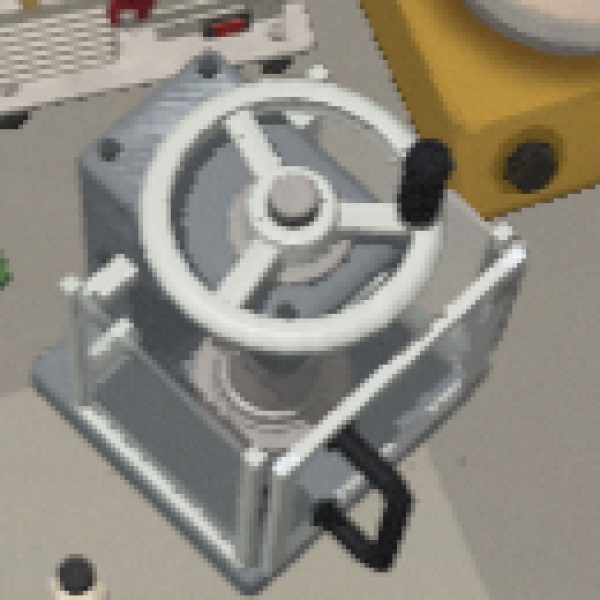

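View pics/sidez.png

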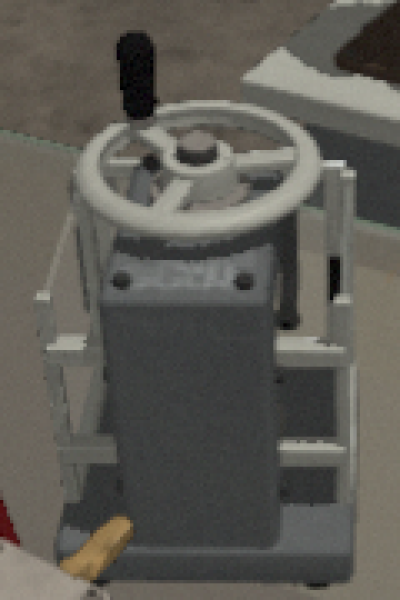

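```bash
cat > fit.py <<'E'
from h import *
from scipy.optimize import least_squares
t=load('top');s=load('side')
T=lambda u,v:((u+.5)*130/600+284.5,(v+.5)*130/600+99.5)
S=lambda u,v:((u+.5)*.3+199.5,(v+.5)*.3+134.5)
P=[(t,T(297,198),(0,0,.239)),(t,T(398,492),(-.110,.038,.163)),(t,T(383,562),(-.110,.038,.066)),
(t,T(432,155),'c.277'),(t,T(418,215),'c.237'),(t,T(250,592),(-.07,.083,0)),(t,T(35,392),(.095,.083,0)),
(t,T(282,462),(-.066,.077,.185)),(t,T(520,250),(-.066,-.08,.185)),
(s,S(135,38),'c.277'),(s,S(138,112),'c.237'),(s,S(196,140),(0,0,.239)),(s,S(355,578),(.095,.083,0)),(s,S(57,580),(.095,-.083,0))]
def W(p,X):
    if isinstance(X,str): X=(-.052*np.cos(p[3]),-.052*np.sin(p[3]),float(X[1:]))
    c,n=np.cos(p[2]),np.sin(p[2])
    return np.array([p[0]+c*X[0]-n*X[1],p[1]+n*X[0]+c*X[1],X[2]])
f=lambda p:np.concatenate([proj(c,W(p,X))[0]-uv for c,uv,X in P])
if __name__=='__main__':
    best=min((least_squares(f,[.59,.09,y,.4],loss='soft_l1') for y in(-.6,-.2,.2,.6)),key=lambda r:r.cost)
    p=best.x;print(p,best.cost);print(np.round(f(p).reshape(-1,2),1).tolist())
    np.save('p.npy',p)
    for X in['c.255',(-.066,-.08,.112),(-.11,.038,.148)]:print(X,W(p,X).round(4))
E
python3 fit.py
```

```text
[0.589812   0.09244999 0.4607041  0.72911344] 19.01561444839253
[[-0.1, -0.7], [1.3, 0.9], [-0.1, 0.7], [0.2, 0.8], [0.7, -2.0], [0.2, 3.8], [-0.9, -0.1], [-2.4, 1.3], [0.8, -2.7], [-0.4, 0.7], [0.6, -1.8], [-0.1, 0.0], [-0.7, 4.8], [0.3, 3.2]]
c.255 [0.5705 0.0442 0.255 ]
(-0.066, -0.08, 0.112) [ 0.5663 -0.0086  0.112 ]
(-0.11, 0.038, 0.148) [0.4744 0.0776 0.148 ]
```

```bash
sed -i 's/083,0)/083,.012)/g' fit.py; python3 fit.py; python3 -c "
from h import *
t=load('top');print(atz(t,(163,145),0),atz(t,(370,100),0.05),atz(t,(455,135),.05))"
```

```text
[0.59037889 0.09291532 0.47217481 0.71594098] 12.607973383969853
[[-0.4, -0.9], [1.6, 0.5], [0.2, 0.3], [-0.2, 0.6], [0.4, -2.1], [0.7, 2.2], [-1.6, -1.6], [-2.2, 1.1], [0.4, -3.4], [-0.3, 0.8], [0.7, -1.6], [-0.0, 0.2], [-0.1, 0.3], [0.1, -0.5]]
c.255 [0.571  0.0447 0.255 ]
(-0.066, -0.08, 0.112) [ 0.568  -0.0083  0.112 ]
(-0.11, 0.038, 0.148) [0.4751 0.0767 0.148 ]
[0.83478996 0.48405515 0.        ] [ 0.77662537 -0.03679143  0.05      ] [ 0.62343212 -0.19841815  0.05      ]
```

Call:
send_rows([
  [[0, 0, -3, 0, 0, 0, 1], [-3, -2.5, -3, 0, 0, 0, 1], [-3.5, -3, -2, 0, 0, 0, 1], [-3.5, -3, -1, 0, 0, 0, 1], [-4, -3, 0, 0, 0, 0, 1], [-4, -3, 0, 0, 0, 0, 1], [-4, -3, 0, 0, 0, 0, 1], [-4, -3, 0, 0, 0, 0, 1], [-4, -3, 0, 0, 0, 0, 1], [-4, -3, 0, 0, 0, 0, 1]],
])

```text
time: 1.35
eef_pos: [0.4767, 0.2367, 0.3209]
tcp_rot: [0.206, 0.979, -0.0, -0.0]
contact_force: [0.4, 0.1, -0.5]
opening: 1.0
finger_force: 0.0
```

Call:
send_rows([
  [[-3.3, -2.8, 0, 0, 0, 0, 1], [-3.3, -2.8, 0, 0, 0, 0, 1], [-3.3, -2.8, 0, 0, 0, 0, 1], [-3.3, -2.7, 0, 0, 0, 0, 1], [-3.2, -2.7, 0, 0, 0, 0, 1], [0, 0, 0, 0, 0, 0.18, 1], [0, 0, 0, 0, 0, 0.18, 1], [0, 0, 0, 0, 0, 0.18, 1], [0, 0, 0, 0, 0, 0.18, 1], [0, 0, 0, 0, 0, 0.18, 1]],
])

```text
time: 2.6
eef_pos: [0.5705, 0.0458, 0.3206]
tcp_rot: [0.613, 0.79, -0.0, -0.001]
contact_force: [-0.7, 0.3, 0.4]
opening: 0.998
finger_force: 0.0
```

Call:
send_rows([
  [[0, 0, 0, 0, 0, 0.18, 1], [0, 0, 0, 0, 0, 0.18, 1], [0, 0, 0, 0, 0, 0.18, 1], [0, 0, 0, 0, 0, 0.18, 1], [0, 0, 0, 0, 0, 0.18, 1], [0, 0, 0, 0, 0, 0.18, 1], [0, 0, 0, 0, 0, 0.18, 1], [0, 0, 0, 0, 0, 0.095, 1], [0, 0, 0, 0, 0, 0, 0]],
])

```text
time: 3.72
eef_pos: [0.5706, 0.0459, 0.3207]
tcp_rot: [0.972, 0.234, -0.001, -0.0]
contact_force: [-0.5, -0.0, 0.3]
opening: 0.818
finger_force: 0.0
```

```bash
python3 - <<'E'
from plant import ctrl
from h import *
s=ctrl.get_state();c=ctrl.read_camera('wrist');c['s']=s
pickle.dump(c,open('w1.pkl','wb'));cv2.imwrite('pics/w1.png',c['img'][:,:,::-1])
print(s['eef_pos'],s['tcp_rot'],s['qpos'],s['opening'],c['hand_eye'].round(3).tolist(),c['fx'],c['cx'],c['cy'],c['k1'])
E
```

```text
[0.57057257 0.04586076 0.32072482] [ 9.72174040e-01  2.34259145e-01 -5.08082070e-04 -1.73862456e-04] [-9.69911749e-02  4.86855505e-03  1.72899598e+00 -4.07456594e-06
  1.40880212e+00  1.00089287e+00] 0.8179200416865722 [[0.0, -0.965, -0.264, 0.067], [1.0, 0.0, 0.0, -0.0], [-0.0, -0.264, 0.965, -0.143], [0.0, 0.0, 0.0, 1.0]] 283.4224474011927 321.22999764797805 194.44073056408 -0.017439340030642375
```

View pics/w1.png

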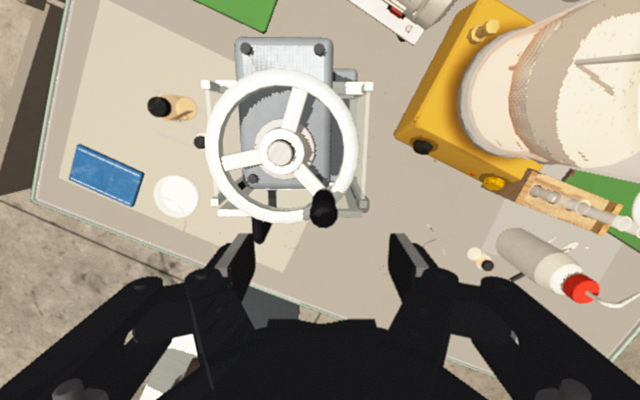

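The wrist view shows the screw end at (282,152), the crank grip top near (322,207), the rim spanning columns 205–358 and rows 70–222, and the guard rails along the front. I'll add these points to the fit.

```bash
cat > fit2.py <<'E'
from fit import *
import fit
def wcam(n):
    w=load(n);H=np.eye(4);H[:3,:3]=Ro.from_quat(w['s']['tcp_rot']).as_matrix();H[:3,3]=w['s']['eef_pos']
    M=np.linalg.inv(H@w['hand_eye']);w['R'],w['t']=M[:3,:3],M[:3,3];return w
if __name__=='__main__':
    w=wcam('w1')
    print(proj(w,w['s']['eef_pos']))
    img=w['img'].astype(int).sum(2)[180:240,295:350]
    m=cv2.connectedComponentsWithStats((img<130).astype('uint8'))
    print(m[2]+[295,180,0,0,0],m[3]+[295,180])
    P+=[(w,(282,152),(0,0,.239)),(w,(282,145.5),(0,0,.226)),(w,(323,209),'c.258')]
    r=least_squares(f,np.load('p.npy'),loss='soft_l1');p=r.x
    print(p,np.round(f(p).reshape(-1,2),1).tolist());np.save('p.npy',p)
    for X in['c.255',(-.066,-.08,.112),(-.11,.038,.148)]:print(X,W(p,X).round(4))
    a=np.linspace(0,6.28,60);q=np.array([proj(w,W(p,(.065*np.cos(k),.065*np.sin(k),.2235)))[0] for k in a]);print(q.min(0),q.max(0))
E
python3 fit2.py
```

```text
[[321.54426839 243.13539525]]
[[ 295  180   55   60 2587]
 [ 310  190   27   37  713]] [[321.58871279 209.66602242]
 [323.49228612 208.89761571]]
[0.59130035 0.09266267 0.47393437 0.6894686 ] [[-0.4, -1.3], [1.7, -0.0], [0.2, -0.2], [-0.2, 0.8], [0.3, -2.0], [0.7, 1.8], [-1.6, -1.9], [-2.1, 0.7], [0.4, -3.9], [-0.1, 0.8], [0.8, -1.7], [-0.4, 0.4], [-0.3, 0.6], [-0.3, -0.1], [-1.3, 0.3], [0.8, 4.9], [-0.4, -0.9]]
c.255 [0.5707 0.0449 0.255 ]
(-0.066, -0.08, 0.112) [ 0.5691 -0.0086  0.112 ]
(-0.11, 0.038, 0.148) [0.4761 0.0763 0.148 ]
[205.95729234  66.84248171] [360.34326043 222.36520594]
```

Call:
send_rows([
  [[0, 0.1, 1.5, 0, 0, 0, 0], [0, 0, 2, 0, 0, 0, 0], [0, 0, 2, 0, 0, 0, 0], [0, 0, 1.5, 0, 0, 0, 0], [0, 0, 0.8, 0, 0, 0, 0], [0, 0, 0, 0, 0, 0, 0]],
])

```text
time: 4.53
eef_pos: [0.5711, 0.045, 0.2426]
tcp_rot: [0.972, 0.234, -0.001, -0.0]
contact_force: [-0.6, -0.3, -0.2]
opening: 0.5
finger_force: 0.0
```

Call:
send_rows([
  [[0, 0, 0, 0, 0, 0, -0.3], [0, 0, 0, 0, 0, 0, -0.6], [0, 0, 0, 0, 0, 0, -0.8], [0, 0, 0, 0, 0, 0, -0.8], [0, 0, 0, 0, 0, 0, -0.8]],
], force=25)

```text
time: 5.15
eef_pos: [0.5718, 0.0449, 0.2445]
tcp_rot: [0.972, 0.234, 0.001, 0.0]
contact_force: [0.3, -0.5, 3.4]
opening: 0.224
finger_force: 24.7
```

```bash
python3 -c "
import numpy as np
for k in range(36):
  a=.815+.25*k; print(k,'%.2f %.2f'%(1.297*np.sin(a),1.297*np.cos(a)))"
```

```text
0 0.94 0.89
1 1.13 0.63
2 1.25 0.33
3 1.30 0.01
4 1.26 -0.31
5 1.14 -0.62
6 0.95 -0.88
7 0.71 -1.09
8 0.42 -1.23
9 0.10 -1.29
10 -0.22 -1.28
11 -0.53 -1.18
12 -0.81 -1.01
13 -1.03 -0.78
14 -1.20 -0.50
15 -1.28 -0.19
16 -1.29 0.13
17 -1.22 0.45
18 -1.07 0.74
19 -0.85 0.98
20 -0.59 1.16
21 -0.28 1.27
22 0.04 1.30
23 0.36 1.25
24 0.66 1.12
25 0.91 0.92
26 1.11 0.67
27 1.24 0.37
28 1.30 0.05
29 1.27 -0.27
30 1.16 -0.58
31 0.98 -0.85
32 0.74 -1.06
33 0.46 -1.21
34 0.14 -1.29
35 -0.18 -1.28
```

Call:
send_rows([
  [[0.94, 0.89, 0, 0, 0, 0, -0.8], [1.13, 0.63, 0, 0, 0, 0, -0.8], [1.25, 0.33, 0, 0, 0, 0, -0.8]],
])

```text
time: 5.52
eef_pos: [0.6089, 0.0445, 0.2444]
tcp_rot: [0.972, 0.234, -0.001, -0.001]
contact_force: [-5.2, 5.1, 7.0]
opening: 0.229
finger_force: 25.1
```

Call:
send_rows([
  [[1.3, 0.01, 0, 0, 0, 0, -0.8], [1.26, -0.31, 0, 0, 0, 0, -0.8], [1.14, -0.62, 0, 0, 0, 0, -0.8], [0.95, -0.88, 0, 0, 0, 0, -0.8], [0.71, -1.09, 0, 0, 0, 0, -0.8]],
])

```text
time: 6.15
eef_pos: [0.6428, 0.093, 0.2444]
tcp_rot: [0.972, 0.234, -0.002, 0.001]
contact_force: [-7.8, -3.6, 7.2]
opening: 0.228
finger_force: 25.0
```

Call:
send_rows([
  [[0.42, -1.23, 0, 0, 0, 0, -0.8], [0.1, -1.29, 0, 0, 0, 0, -0.8], [-0.22, -1.28, 0, 0, 0, 0, -0.8], [-0.53, -1.18, 0, 0, 0, 0, -0.8], [-0.81, -1.01, 0, 0, 0, 0, -0.8], [-1.03, -0.78, 0, 0, 0, 0, -0.8], [-1.2, -0.5, 0, 0, 0, 0, -0.8], [-1.28, -0.19, 0, 0, 0, 0, -0.8], [-1.29, 0.13, 0, 0, 0, 0, -0.8], [-1.22, 0.45, 0, 0, 0, 0, -0.8]],
])

```text
time: 7.4
eef_pos: [0.5493, 0.125, 0.2444]
tcp_rot: [0.972, 0.234, 0.002, -0.002]
contact_force: [2.6, 2.4, 5.6]
opening: 0.225
finger_force: 25.0
```

Call:
send_rows([
  [[-1.07, 0.74, 0, 0, 0, 0, -0.8], [-0.85, 0.98, 0, 0, 0, 0, -0.8], [-0.59, 1.16, 0, 0, 0, 0, -0.8], [-0.28, 1.27, 0, 0, 0, 0, -0.8], [0.04, 1.3, 0, 0, 0, 0, -0.8], [0.36, 1.25, 0, 0, 0, 0, -0.8], [0.66, 1.12, 0, 0, 0, 0, -0.8], [0.91, 0.92, 0, 0, 0, 0, -0.8]],
])

```text
time: 8.4
eef_pos: [0.5812, 0.0421, 0.2444]
tcp_rot: [0.972, 0.234, -0.001, -0.001]
contact_force: [-3.3, 3.2, 9.5]
opening: 0.227
finger_force: 25.2
```

Call:
send_rows([
  [[1.11, 0.67, 0, 0, 0, 0, -0.8], [1.24, 0.37, 0, 0, 0, 0, -0.8], [1.3, 0.05, 0, 0, 0, 0, -0.8], [1.27, -0.27, 0, 0, 0, 0, -0.8], [1.16, -0.58, 0, 0, 0, 0, -0.8], [0.98, -0.85, 0, 0, 0, 0, -0.8], [0.74, -1.06, 0, 0, 0, 0, -0.8], [0.46, -1.21, 0, 0, 0, 0, -0.8], [0.14, -1.29, 0, 0, 0, 0, -0.8], [-0.18, -1.28, 0, 0, 0, 0, -0.8]],
])

```text
time: 9.65
eef_pos: [0.6306, 0.1269, 0.2444]
tcp_rot: [0.972, 0.234, 0.0, 0.001]
contact_force: [0.6, -5.2, 6.0]
opening: 0.229
finger_force: 25.0
```

Call:
send_rows([
  [[0, 0, 0, 0, 0, 0, -0.8], [0, 0, 0, 0, 0, 0, -0.8]],
])

```text
time: 9.9
eef_pos: [0.6294, 0.1281, 0.2444]
tcp_rot: [0.972, 0.234, -0.001, -0.001]
contact_force: [-2.5, -0.0, 8.5]
opening: 0.227
finger_force: 25.1
```

Call:
send_rows([
  [[0, 0, 0, 0, 0, 0, -0.3], [0, 0, 0, 0, 0, 0, 0], [0, 0, 0, 0, 0, 0, 0], [0, 0, -1, 0, 0, 0, 0], [0, 0, -2.5, 0, 0, 0, 0], [0, 0, -2.5, 0, 0, 0, 0], [0, 0, -2.5, 0, 0, 0, 0], [-3, -0.4, 0, 0, 0, 0, 0], [-4, -0.5, 0, 0, 0, 0, 0], [-4, -0.5, 0, 0, 0, 0, 0]],
])

```text
time: 11.15
eef_pos: [0.5254, 0.0893, 0.3291]
tcp_rot: [0.972, 0.234, 0.0, 0.0]
contact_force: [0.0, -0.4, -0.0]
opening: 0.501
finger_force: 0.0
```

Call:
send_rows([
  [[-4, -0.5, 0, 0, 0, 0, 0], [-3, -0.5, 0, 0, 0, 0, 0], [0, 0, 0, 0, 0.05, 0, 0], [0, 0, 0, 0, 0.05, 0, 0], [0, 0, 0, 0, 0.05, 0, 0], [0, 0, 0, 0, 0, 0, 0]],
])

```text
time: 11.9
eef_pos: [0.4593, 0.0665, 0.3282]
tcp_rot: [0.97, 0.233, 0.073, -0.018]
contact_force: [-0.4, -0.2, -0.1]
opening: 0.496
finger_force: 0.0
```

```bash
python3 - <<'E'
from plant import ctrl
from fit2 import *
s=ctrl.get_state();c=ctrl.read_camera('wrist');c['s']=s
pickle.dump(c,open('w2.pkl','wb'));cv2.imwrite('pics/w2.png',c['img'][:,:,::-1])
w=wcam('w2');p=np.load('p.npy')
print(s['eef_pos'],s['tcp_rot'],s['qpos'].round(2),s['opening'],s['contact_force'])
for X in [(-.11,.038,.166),(-.11,.038,.066),(0,0,.251),(-.066,.077,.185),(-.066,-.08,.185)]:print(X,W(p,X).round(4),proj(w,W(p,X)))
E
```

```text
[0.4593342  0.0665417  0.32823107] [ 0.96962444  0.2327194   0.07320439 -0.01764205] [-0.12 -0.35  2.02  0.09  1.34  0.96] 0.4957037883739852 [-0.38203395 -0.16377813 -0.11146959]
(-0.11, 0.038, 0.166) [0.4761 0.0763 0.166 ] [[320.38322202 184.26627804]]
(-0.11, 0.038, 0.066) [0.4761 0.0763 0.066 ] [[320.56775974 178.76281067]]
(0, 0, 0.251) [0.5913 0.0927 0.251 ] [[369.0221842   50.51934749]]
(-0.066, 0.077, 0.185) [0.4974 0.1311 0.185 ] [[282.15916764 143.05589382]]
(-0.066, -0.08, 0.185) [ 0.5691 -0.0086  0.185 ] [[435.02849727 142.77033715]]
```

View pics/w2.png

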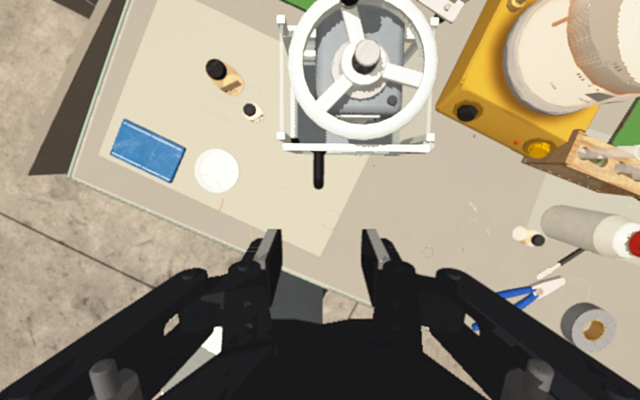

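The handle end is at (319,184), within a pixel of the prediction, so the pose is confirmed. I'll descend onto the bar.

Call:
send_rows([
  [[-0.4, -0.1, 3, 0, 0, 0, 0], [-0.2, 0, 3.5, 0, 0, 0, 0], [-0.2, 0, 3.5, 0, 0, 0, 0], [-0.1, 0, 3.5, 0, 0, 0, 0], [-0.1, 0, 3, 0, 0, 0, 0], [-0.1, 0, 2, 0, 0, 0, 0], [0, 0, 1.3, 0, 0, 0, 0], [0, 0, 0, 0, 0, 0, 0]],
])

```text
time: 12.95
eef_pos: [0.4752, 0.0763, 0.13]
tcp_rot: [0.97, 0.233, 0.072, -0.018]
contact_force: [-0.1, 0.1, 0.6]
opening: 0.498
finger_force: 0.0
```

Call:
send_rows([
  [[0, 0, 0, 0, 0, 0, -0.3], [0, 0, 0, 0, 0, 0, -0.6], [0, 0, 0, 0, 0, 0, -0.9], [0, 0, 0, 0, 0, 0, -0.9], [0, 0, 0, 0, 0, 0, -0.9]],
], force=50)

```text
time: 13.58
eef_pos: [0.4747, 0.0782, 0.1321]
tcp_rot: [0.97, 0.233, 0.072, -0.02]
contact_force: [-5.6, 7.5, 6.0]
opening: 0.125
finger_force: 48.8
```

Call:
send_rows([
  [[-1.14, 0.51, -0.17, 0.0149, 0, -0.0989, -0.9], [-1.14, 0.51, -0.17, 0.0149, 0, -0.0989, -0.9], [-1.14, 0.51, -0.17, 0.0149, 0, -0.0989, -0.9]],
])

```text
time: 13.95
eef_pos: [0.4531, 0.0467, 0.1321]
tcp_rot: [0.923, 0.377, 0.068, -0.032]
contact_force: [-9.1, 7.5, 8.0]
opening: 0.121
finger_force: 49.7
```

```bash
cat > g.py <<'E'
from plant import ctrl
from fit2 import *
p=np.load('p.npy');s=ctrl.get_state()
h=W(p,(-.066,-.08,0))[:2];d=s['eef_pos'][:2]-h
c,n=np.cos(p[2]),np.sin(p[2]);a=np.arctan2(-n*d[0]+c*d[1],c*d[0]+n*d[1])-np.arctan2(.118,-.045)
R=Ro.from_quat(s['tcp_rot']).as_matrix()
print('guard',a%6.283,'rad',np.hypot(*d),'toolx yaw rel',np.arctan2(R[1,0],R[0,0])-p[2],'up in tool',R[2],'\n',s['qpos'].round(2),s['contact_force'],s['finger_force'],s['eef_pos'])
E
python3 g.py
```

```text
guard 0.28756626794588147 rad 0.12847543822305985 toolx yaw rel 0.3018940269874757 up in tool [ 0.14997975 -0.00662883 -0.98866685] 
 [-0.19 -0.17  2.25  0.15  0.98  0.52] [-9.12972609  7.49323604  7.97876347] 49.673648569732904 [0.45312087 0.04665767 0.13213873]
```

Call:
send_rows([
  [[-1.14, 0.51, -0.17, 0.0149, 0, -0.0989, -0.9], [-1.14, 0.51, -0.17, 0.0149, 0, -0.0989, -0.9], [-1.14, 0.51, -0.17, 0.0149, 0, -0.0989, -0.9]],
])

```text
time: 14.32
eef_pos: [0.442, 0.0101, 0.1321]
tcp_rot: [0.856, 0.512, 0.063, -0.042]
contact_force: [-11.1, 4.7, 10.5]
opening: 0.126
finger_force: 50.0
```

```bash
python3 g.py
```

```text
guard 0.5863745686930057 rad 0.1284967750260416 toolx yaw rel 0.6028869735256673 up in tool [ 0.15032354 -0.00792926 -0.98860506] 
 [-0.29 -0.17  2.25  0.17  1.04  0.11] [-11.08960498   4.6789373   10.54308836] 50.04523131879978 [0.44195937 0.01007232 0.13210386]
```

Going well; I'll continue for nine more rows.

Call:
send_rows([
  [[-1.14, 0.51, -0.17, 0.0149, 0, -0.0989, -0.9], [-1.14, 0.51, -0.17, 0.0149, 0, -0.0989, -0.9], [-1.14, 0.51, -0.17, 0.0149, 0, -0.0989, -0.9], [-1.14, 0.51, -0.17, 0.0149, 0, -0.0989, -0.9], [-1.14, 0.51, -0.17, 0.0149, 0, -0.0989, -0.9]],
])

```text
time: 14.95
eef_pos: [0.4492, -0.0533, 0.1321]
tcp_rot: [0.702, 0.708, 0.051, -0.056]
contact_force: [-11.4, 0.6, 10.6]
opening: 0.124
finger_force: 50.1
```

Call:
send_rows([
  [[-1.14, 0.51, -0.17, 0.0149, 0, -0.0989, -0.9], [-1.14, 0.51, -0.17, 0.0149, 0, -0.0989, -0.9], [-1.14, 0.51, -0.17, 0.0149, 0, -0.0989, -0.9], [-1.14, 0.51, -0.17, 0.0149, 0, -0.0989, -0.9]],
])

```text
time: 15.45
eef_pos: [0.4769, -0.0962, 0.1322]
tcp_rot: [0.548, 0.833, 0.04, -0.065]
contact_force: [-8.9, 1.0, 8.2]
opening: 0.124
finger_force: 49.6
```

```bash
python3 g.py
```

```text
guard 1.4918407065257817 rad 0.1271767183816307 toolx yaw rel 1.5036726544596766 up in tool [ 0.15149652 -0.0049979  -0.98844516] 
 [-0.46  0.03  2.06  0.1   1.17 -0.91] [-8.87347516  0.98562292  8.16296022] 49.649092777690385 [ 0.47685967 -0.09620971  0.13215694]
```

Call:
send_rows([
  [[-0.82, 0.36, -0.12, 0.0105, 0, -0.07, -0.9], [0, 0, 0, 0, 0, 0, -0.9], [0, 0, 0, 0, 0, 0, -0.9], [0, 0, 0, 0, 0, 0, -0.9], [0, 0, 0, 0, 0, 0, -0.9], [0, 0, 0, 0, 0, 0, -0.9]],
])

```text
time: 16.2
eef_pos: [0.4834, -0.1024, 0.1321]
tcp_rot: [0.52, 0.851, 0.037, -0.066]
contact_force: [-9.0, -0.1, 7.7]
opening: 0.123
finger_force: 49.9
```

```bash
python3 g.py; python3 - <<'E'
from plant import ctrl
from h import *
c=ctrl.read_camera('top');s=ctrl.read_camera('side')
a=cv2.resize(c['img'][100:300,200:440,::-1],(720,600),interpolation=3)
cv2.imwrite('pics/top9.png',a)
b=cv2.resize(s['img'][135:315,200:400,::-1],(660,594),interpolation=3);cv2.imwrite('pics/side9.png',b)
E
```

```text
guard 1.5623661083552038 rad 0.12699804561491337 toolx yaw rel 1.5712337577479278 up in tool [ 0.15091846 -0.00463153 -0.98853536] 
 [-0.46  0.05  2.04  0.09  1.17 -0.98] [-8.99988759 -0.13338866  7.69706898] 49.87320977768832 [ 0.48338018 -0.10235909  0.13213765]
```

View pics/top9.png

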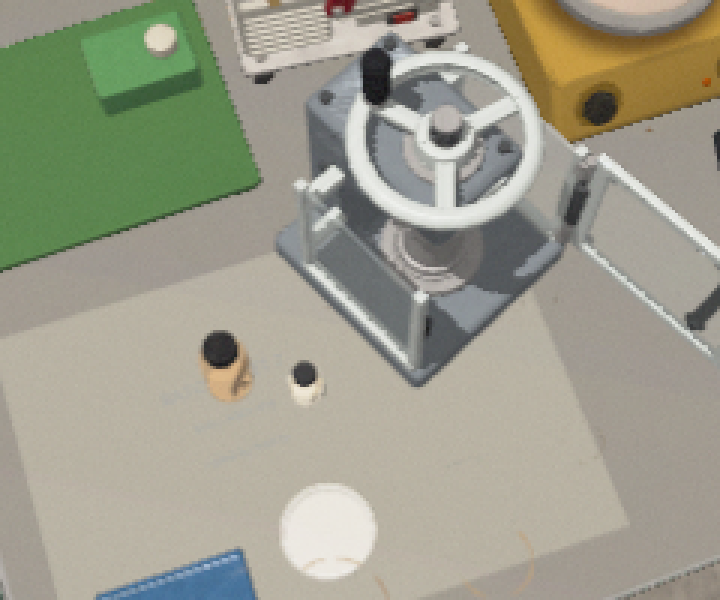

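View pics/side9.png

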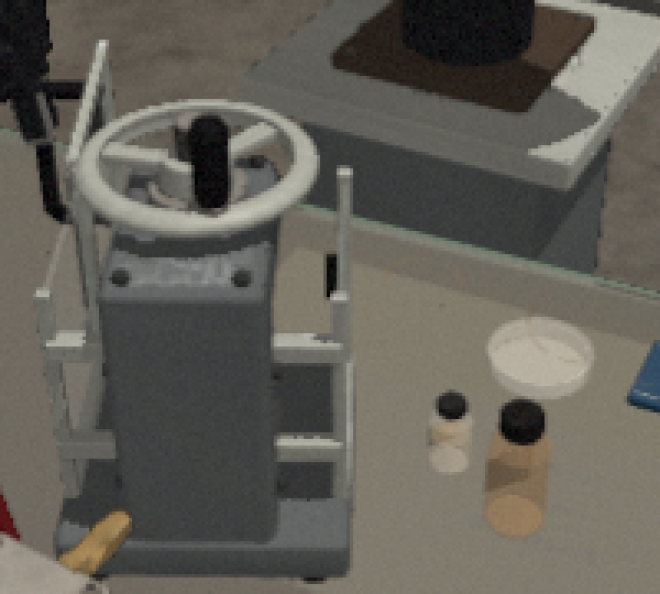

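The final views show the guard at a right angle and held (rail from (600,160) towards (715,250) in the top crop). The crank is at the back (376,75), and the bystanders stand where they were. I'll hand it in.

```bash
python3 -c "
from plant import ctrl
print(ctrl.sign_off())"
```

```text
the job is handed in; nothing more can be done
None
```

I turned the handwheel anticlockwise about 1.4 turns with the guard shut, putting the ram about 12.3 mm up (worked out from the crank position). I then swung the guard open to about 1.57 rad and handed in still gripping its handle; the small things beside the press look undisturbed, and I never touched the die, though I didn't check it close up.

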